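Take a roll of masking tape off its hook and roll it home

ROBOT

A 7-joint arm with a two-finger parallel gripper is mounted at the origin on a cart in front of the work surface, level with it; the furniture and walls round the work are solid. World frame = base frame: x ahead of the robot, y to its left, z up, the work surface at z = 0. Lengths are in m, angles in rad, forces in N, time in s.
With the tool pointing down it reaches from about 0.35 to 0.9 m from the base axis. Payload 8.1 kg.
Tool frame: the origin (TCP) lies on the centre line of the jaws, within the pads' length; the fingertips stand 11 mm ahead of it and the grasp point (between the pads) lies 8 mm behind it (arm.nose_length is the distance from the TCP to the fingertips, in m); z points along the fingers, y is the line along which they close (so a half turn about z gives the same grasp; the last joint's range is limited). The gripper opens to 92 mm and grips with 3 to 60 N. Pads are 19 mm wide; open, the fingers measure 130 mm over their backs; the gripper's body (75 mm by 190 mm) begins 47 mm behind the grasp point.
Start: joints at [1.11, 0.434, 0.025, 1.573, -0.012, 1.134, -0.075], TCP at [0.219, -0.585, 0.238] pointing down, gripper open.
Joint ranges: [-2.62, 2.62], [-0.44, 2.09], [-1.27, 1.32], [0.08, 2.57], [-1.32, 4.46], [0.12, 2], [-2.74, 2.74]. Speed limits (rad/s): [2.22, 2.22, 3.01, 3.01, 3.14, 3.14, 3.14].

INTERFACE

Orientations are given as a rotation vector (axis times angle).
In Python, from cell import arm gives the robot as it stands.
- The arm moves only by the tool jog_arm, never from a script. Its argument "moves" is a list of rows, each a list of 4 numbers: the shift along the tool's x, y, z in m, then the turn about the tool's z in rad. In form: [[tx, ty, tz, spin], ...]. A call has 1 to 20 rows; each row is the pose to reach, as a shift and turn from the pose commanded when the call began, along the tool's axes at that moment; what a row does not reach only later rows make up. A row lasts 1/8 s, in which the tool goes at most 62.5 mm and 10.7 degrees, less where a joint would pass 70% of its speed; a pose out of reach is approached as far as the arm can. A call with a gripper value outside its range is refused whole. "hand" is the finger opening in m, from 0 to 0.0918, set as the call begins (left out, the last holds). The fingers move at their own pace and stop on an object; "newtons" is the grip in N (left out, the last holds). Time passes only in rows, so rows that repeat a pose let the fingers close. It gives the time, the measured TCP pose, the force, the opening and the grip force at its end, in the units of the state.
- arm.observe(): the state, without advancing time (a new reading comes with each control period).
- arm.get_image(name): name is "scene" or "top" or "wrist"; returns a dict with "color" (384x512x3 uint8, red, green, blue), "z_map" (384x512 float32, m along the optical axis (not along the pixel's ray), 0 where there is no reading), "fx", "fy", "cx", "cy" (pixels), "rvec" (rotation vector, rad) and "tvec" (3), from world to camera coordinates, as OpenCV has them. Camera axes: x right, y down, z forward; pixel columns grow to the right and rows downward; lengths in m; the calibration is good to about 2 mm. A picture is of the moment at which its call begins.
- arm.sign_off(): hands the job in; it is judged then, once.
The state is a dict: "clock": time; "joints": joint angles; "dq": joint speeds; "joint_efforts": joint torques, N m; "position": TCP position; "ee_rot": TCP orientation; "force": force on the tool from outside, world axes, zero at the start; "ft_torque": the same for the moment, N m; "width": opening from 0.0 (shut) to 1.0 (fully open); "gripper_force": force on a finger pad.
Only numpy, scipy, OpenCV 4.12 (cv2) and the standard library are available. Lean on these libraries where they do the work, as an engineer would, in place of code of your own. Each camera call takes 0.05 s, during which the arm holds its last target. There are 200 camera calls.

TASK

Lift the beige masking tape up and off its hook and set it down on its edge, upright, on the yellow loading end of the shallow metal lane, and let go. Then, without picking it up again, push it so that it rolls along the lane, over the low rib, until it sits home against the end stop. Leave the green tape hanging and do not disturb the other things on the bench.

Things in the scene. Friction and masses are not known exactly. Their poses are not given: they have to be found in the camera images.
- tape_stand: Fixed grey stand, base plate 170 (x) x 250 (y) x 10 mm, origin under the plate's centre. Two posts, 16 mm thick, 160 mm high, at x=+72, y=+90 and -90 mm; from each a level steel rod runs towards the stand's -x to an upturned tip. One tape roll hangs on each rod, near x=0; which roll is on which rod varies.
- rod_tip_left (a point): Top of the upturned tip of the rod at y=+90 of the stand, x=-66 mm, 170 mm above the bench. The rod is 8 mm thick, its level part's axis 150 mm above the bench from x=+72 to -58 mm; the tip stands 16 mm above the top of the level part.
- rod_tip_right (a point): The same on the other rod, at y=-90 mm of the stand.
- masking_tape_center (a point): Centre of the beige masking tape roll: a ring of outer diameter 104, bore 80 (12 mm thick radially), 36 mm wide along its axis, about 0.16 kg, fairly slippery. It hangs on a rod by the top of its bore, centre about 36 mm below the rod's axis. z is the ring's axis (starts level, along the rod); x starts pointing up and turns with the roll.
- masking_tape: The same roll; origin at the centre of one side face, 18 mm from the ring's centre; z is the ring's axis.
- green_tape_center (a point): Centre of the light green tape roll: ring of outer diameter 96, bore 76, width 26 mm, hanging on the other rod. To be left hanging.
- roll_lane: Fixed aluminium lane 320 x 92 mm, origin under its middle on the bench. x runs from the yellow loading end (-x; 12 mm high lip at x=-144 to -150) to the grey end stop (+x; black pad, face at x=+150, 76 mm high). Floor 6 mm above the bench; channel 46 mm wide (y=+-23) with flared walls whose tops are 38 mm above the bench, 74 mm apart outside.
- lane_load (a point): Point on the lane's floor in the middle of the yellow loading end (x=-80 mm in the lane). The roll's centre is set about 52 mm above it.
- lane_seat (a point): Point on the lane's floor under the centre of the roll when it is home (x=+98 mm in the lane), between the end stop and a rounded rib 2 mm high that crosses the floor at x=+81 mm.
- feeler_gauge: Bystander: fanned steel feeler gauge lying flat, 42 x 104 x 12 mm, origin under its centre.
- hardener_can: Bystander: upright can with red cap, 93 mm wide, 224 mm high, origin under its centre.
- paint_marker: Bystander: white marker with red cap lying flat, 136 mm long (y), 16 mm thick, origin under its centre.
Mind the look-alikes: they are no part of the job. Leave any orange or turquoise look-alike of the masking_tape alone.

How it is judged:
By the outcome, as a careful person would: the job done as asked, in the order asked, and still so for the second after the job is handed in, with the robot touching nothing.
It also fails if it takes over 58 s, if anything falls off the work surface, if the arm or the gripper's body presses on something with over 40 N, if the wrist force passes 120 N, or if a joint passes its speed limit or range.

## Working session

There is one attempt and no reset: what is moved stays moved. The work goes in short steps, Python scripts to look and compute and a tool call to move; the robot and the scene stay as the last step left them, time stands still between calls to the robot, and variables do not carry over. Pictures are saved under pics/ and viewed, at most 10 in all, crops included, and the job is handed in when it is done.

Besides the shell and the picture viewer there is one more tool, called after "Call:" by a JSON object that holds its "name" and its "arguments". jog_arm: Moves the arm, as the interface text tells. Its arguments: {"type":"object","properties":{"moves":{"type":"array"},"hand":{"type":"number"},"newtons":{"type":"number"}},"required":["moves"]}

```bash
mkdir -p pics; ls; cat > h.py <<'E'
import numpy as np, cv2
from scipy.spatial.transform import Rotation as R
from cell import arm
def grab(n, save=None):
    d=arm.get_image(n)
    if save: cv2.imwrite('pics/'+save+'.png', d['color'][:,:,::-1])
    return d
def cloud(d):
    z=d['z_map'];v,u=np.mgrid[:z.shape[0],:z.shape[1]]
    p=np.stack([(u-d['cx'])/d['fx']*z,(v-d['cy'])/d['fy']*z,z],-1)
    Rm=R.from_rotvec(np.ravel(d['rvec'])).as_matrix()
    w=(p-np.ravel(d['tvec']))@Rm
    w[z<=0]=np.nan
    return w
E
python3 - <<'E'
from h import *
a=grab('scene');b=grab('top')
cv2.imwrite('pics/a.png',np.vstack([a['color'],b['color']])[:,:,::-1][:, :])
im=cv2.imread('pics/a.png');cv2.imwrite('pics/a.png',cv2.resize(np.hstack([im[:384],im[384:]]),(800,300)))
cv2.imwrite('pics/s.png',a['color'][:,:,::-1]);cv2.imwrite('pics/t.png',b['color'][:,:,::-1])
np.savez('/tmp/im.npz',sc=a['color'],sw=cloud(a),tc=b['color'],tw=cloud(b))
s=arm.observe();print(s)
for d in(a,b):
    Rm=R.from_rotvec(np.ravel(d['rvec'])).as_matrix();print(-Rm.T@np.ravel(d['tvec']),Rm[2],d['fx'])
E
```

```text
pics
{'clock': 0.1, 'joints': array([ 1.11039993,  0.43515887,  0.02499626,  1.57401573, -0.01159582,
        1.13398909, -0.0750609 ]), 'dq': array([ 0.00137713, -0.00333747,  0.00010221, -0.00165897,  0.00124406,
        0.00030047,  0.00078497]), 'joint_efforts': array([ 1.47507111e-03, -6.69129968e+01,  9.86940600e-01, -3.15148830e+01,
       -6.05571130e-02,  3.72676877e-02,  5.11555743e-05]), 'position': array([ 0.2186637 , -0.58502537,  0.23701652]), 'ee_rot': array([-3.09011876e+00, -5.58712197e-01,  6.17587766e-04]), 'force': array([-0.45026486, -0.02215404, -0.43402418]), 'ft_torque': array([-0.05837357, -0.02238424,  0.07341159]), 'gripper_force': 0.0, 'width': 0.9973677571565736}
[0.11675894 0.62873777 0.97019671] [ 0.35045622 -0.55487378 -0.75451675] 388.7761154230946
[0.30488188 0.05476307 1.10609792] [ 0.17656278 -0.03831908 -0.9835432 ] 373.21479826872184
```

View pics/s.png

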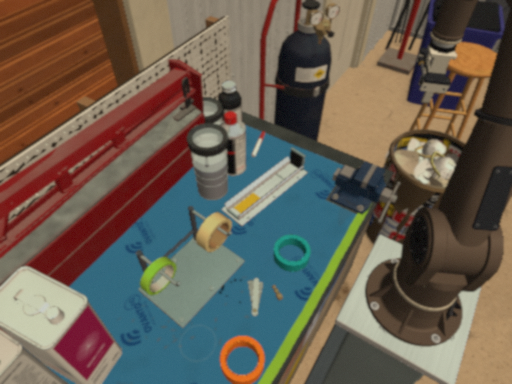

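View pics/t.png

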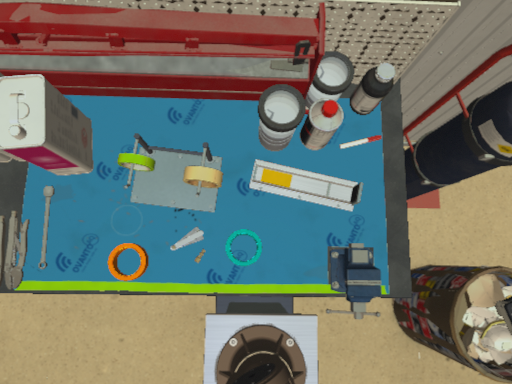

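The scene view shows the beige roll at (212,232), the green one at (157,274), and the lane running from yellow (245,203) to the black pad (297,158). The top view has the beige roll at (203,177), green at (136,160), and the lane from (255,172) to (357,192), with the yellow end at the left.

```bash
cat > m.py <<'E'
from h import *
D=np.load('/tmp/im.npz')
np.set_printoptions(precision=4,suppress=True)
for n in 'st':
    c=D[n+'c'];w=D[n+'w'];hsv=cv2.cvtColor(c,cv2.COLOR_RGB2HSV)
    H,S,V=[hsv[...,i].astype(int) for i in range(3)]
    v,u=np.mgrid[:384,:512]
    box={'s':(190,235,205,255),'t':(180,225,162,192)}[n]
    inb=(u>box[0])&(u<box[1])&(v>box[2])&(v<box[3])
    m=inb&(H>10)&(H<24)&(S>60)&(w[...,2]>.05)&(w[...,2]<.2)
    P=w[m];P=P[~np.isnan(P[:,0])]
    print(n,'tape',len(P),P.min(0),P.max(0),P.mean(0))
    # yellow pad
    m=(H>20)&(H<30)&(S>150)&(abs(w[...,2])<.03)&(w[...,0]>.3)
    if n=='t': m&=(u>250)&(u<300)&(v>160)&(v<195)
    else: m&=(u>225)&(u<265)&(v>190)&(v<220)
    P=w[m];P=P[~np.isnan(P[:,0])]
    print('yellow',len(P),np.median(P,0));
    r=cv2.minAreaRect((P[:,:2]*1000).astype(np.float32));print(r)
    # lane: height 3..60mm in region
    x,y,z=w[...,0],w[...,1],w[...,2]
    m=(z>.030)&(z<.044)&(S<60)&((u>245)&(u<365)&(v>150)&(v<215) if n=='t' else (u>220)&(u<310)&(v>150)&(v<225))
    m=cv2.morphologyEx(m.astype(np.uint8),cv2.MORPH_CLOSE,np.ones((2,2)))>0
    m&=~np.isnan(x)
    P=w[m];P=P[(P[:,2]>.03)&(P[:,2]<.044)];print('walls',len(P),cv2.minAreaRect((P[:,:2]*1000).astype(np.float32)))
    # stop
    m=(z>.06)&(z<.09)&((u>340)&(u<370)&(v>170)&(v<215) if n=='t' else (u>280)&(u<310)&(v>140)&(v<180))
    P=w[m];print('stop',len(P),P.min(0) if len(P) else 0,P.max(0) if len(P) else 0,cv2.minAreaRect((P[:,:2]*1000).astype(np.float32)))
    # stand plate
    m=(z>.004)&(z<.02)&(S<70)&(V>100)&((u>125)&(u<225)&(v>140)&(v<215) if n=='t' else (u>140)&(u<245)&(v>235)&(v<325))
    m=cv2.morphologyEx(m.astype(np.uint8),cv2.MORPH_OPEN,np.ones((3,3)))>0
    P=w[m];print('plate',len(P),np.median(P,0),cv2.minAreaRect((P[:,:2]*1000).astype(np.float32)))
    m=(z>.145)&(z<.185)&(S<90)&((u>125)&(u<225)&(v>130)&(v<215) if n=='t' else (u>120)&(u<245)&(v>200)&(v<300))
    P=w[m];uv=np.c_[u[m],v[m]];print('post/rod');
    for p,q in zip(P[::max(1,len(P)//14)],uv[::max(1,len(P)//14)]):print(q,p)
E
python3 m.py
```

```text
s tape 759 [0.4729 0.1245 0.0531] [0.5927 0.2232 0.1676] [0.5154 0.1784 0.1211]
yellow 188 [ 0.5518 -0.038   0.0061]
((551.92919921875, -38.32849884033203), (85.19038391113281, 32.373985290527344), 79.19792938232422)
walls 236 ((578.5255737304688, -130.35665893554688), (306.586181640625, 174.32958984375), 78.05306243896484)
stop 91 [ 0.4671 -0.2813  0.0606] [ 0.5247 -0.2544  0.0788] ((496.7789306640625, -267.8023681640625), (16.459619522094727, 61.06668472290039), 74.09375762939453)
plate 3973 [0.5154 0.2654 0.0097] ((536.7609252929688, 260.4110107421875), (250.24395751953125, 173.30044555664062), 84.5287094116211)
post/rod
[190 206] [0.6033 0.1605 0.1595]
[194 210] [0.589  0.1623 0.1539]
[198 213] [0.5726 0.1658 0.156 ]
[203 216] [0.5581 0.1638 0.151 ]
[204 221] [0.5389 0.183  0.1644]
[220 231] [0.4927 0.1781 0.1494]
[231 233] [0.4579 0.1777 0.1669]
[136 253] [0.6231 0.3465 0.1573]
[140 256] [0.6113 0.3462 0.1535]
[147 259] [0.5914 0.3432 0.1533]
[162 268] [0.5438 0.3429 0.1545]
[165 273] [0.5303 0.3484 0.1521]
[166 277] [0.5217 0.3549 0.1513]
[173 280] [0.502  0.3527 0.1531]
[180 2
[... 458 characters left out ...]
 (14.170354843139648, 57.521217346191406), 77.89173126220703)
plate 3499 [0.5157 0.2715 0.0105] ((535.9793701171875, 258.3556213378906), (249.1104278564453, 168.56729125976562), 84.16756439208984)
post/rod
[135 134] [0.6207 0.3447 0.1599]
[140 137] [0.6157 0.3338 0.1512]
[138 142] [0.6026 0.3387 0.1489]
[204 145] [0.5956 0.1641 0.1611]
[135 148] [0.5848 0.344  0.153 ]
[205 151] [0.5815 0.1616 0.1539]
[203 156] [0.5675 0.1662 0.1547]
[204 162] [0.5516 0.1629 0.1541]
[132 166] [0.5353 0.3469 0.157 ]
[132 168] [0.5312 0.348  0.1522]
[130 172] [0.5207 0.3527 0.1509]
[128 179] [0.5018 0.356  0.1522]
[130 183] [0.4908 0.349  0.1557]
[126 187] [0.4777 0.3541 0.1689]
[197 193] [0.4669 0.1759 0.1659]
```

```bash
cat > m2.py <<'E'
from h import *
np.set_printoptions(precision=4,suppress=True)
D=np.load('/tmp/im.npz')
w=D['tw'];x,y,z=w[...,0],w[...,1],w[...,2];v,u=np.mgrid[:384,:512]
for h0 in (.1,.2,.26):
    m=((z>h0)&(z<.5)&(x>.1)&(x<1.0)&(abs(y)<.6)).astype(np.uint8)
    n,l,st,c=cv2.connectedComponentsWithStats(m)
    for i in range(1,n):
        if st[i,4]>25:
            P=w[l==i];print(h0,st[i],np.percentile(P,2,0),np.percentile(P,98,0))
a=np.deg2rad(-5.7);ax=np.array([np.cos(a),np.sin(a)]);lat=np.array([-ax[1],ax[0]])
for n,box in (('s',(190,235,205,255)),('t',(180,225,162,192))):
    c=D[n+'c'];w=D[n+'w'];hsv=cv2.cvtColor(c,cv2.COLOR_RGB2HSV).astype(int);H,S=hsv[...,0],hsv[...,1]
    m=(u>box[0])&(u<box[1])&(v>box[2])&(v<box[3])&(H>10)&(H<24)&(S>60)
    m&=(w[...,2]>.05)&(w[...,2]<.2)
    P=w[m];s=P[:,:2]@ax;t=P[:,:2]@lat
    for lo,hi in((.06,.09),(.09,.12),(.12,.15),(.15,.16),(.16,.17)):
        k=(P[:,2]>lo)&(P[:,2]<hi)
        if k.sum()>5: print(n,lo,k.sum(),'ax',np.percentile(s[k],[3,25,50,75,97]),'lat',np.percentile(t[k],[3,97]))
print('rod c',np.array([.527,.1695])@ax,np.array([.527,.1695])@lat, ax,lat)
E
python3 m2.py
```

```text
0.1 [    0     0   512   167 47922] [ 0.5561 -0.5461  0.1227] [0.9409 0.5793 0.3854]
0.1 [465  46  45  37 371] [ 0.8271 -0.5997  0.1046] [ 0.847  -0.59    0.2668]
0.1 [118 133  38  55 616] [0.4873 0.3011 0.1042] [0.62   0.3885 0.1662]
0.1 [183 142  41  55 748] [0.4714 0.1187 0.1107] [0.5978 0.2143 0.1686]
0.1 [ 345  267   37   30 1011] [ 0.2166 -0.3038  0.1027] [ 0.2872 -0.2176  0.124 ]
0.1 [495 296  17  39 349] [ 0.1639 -0.5302  0.2417] [ 0.2305 -0.4867  0.3361]
0.2 [    0     0   512   157 38832] [ 0.5652 -0.5266  0.2085] [0.9368 0.5809 0.3857]
0.2 [487  46  23  20 174] [ 0.8277 -0.5997  0.201 ] [ 0.8469 -0.5906  0.2688]
0.2 [376  62  20  19 276] [ 0.7767 -0.3328  0.2018] [ 0.8218 -0.2879  0.2105]
0.2 [322 100  17  18 238] [ 0.6677 -0.1755  0.2014] [ 0.7034 -0.1384  0.2278]
0.2 [495 296  17  39 349] [ 0.1639 -0.5302  0.2417] [ 0.2305 -0.4867  0.3361]
0.26 [    0     0   512    75 23809] [ 0.7644 -0.4971  0.2701] [0.9332 0.57   0.3864]
0.26 [503  46   7   8  27] [ 0.827  -0.5999  0.2602] [ 0.8449 -0.5954  0.2731]
0.26 [   3   74   46   76 2832] [0.5462 0.5129 0.2626] [0.717  0.5972 
[... 170 characters left out ...]
x [0.4823 0.4839 0.4886 0.4985 0.5125] lat [0.1765 0.2733]
s 0.12 199 ax [0.4825 0.4844 0.4923 0.5057 0.5172] lat [0.1789 0.2721]
s 0.15 144 ax [0.4767 0.4841 0.4918 0.5053 0.5172] lat [0.1865 0.2579]
s 0.16 76 ax [0.4827 0.4863 0.496  0.5058 0.5158] lat [0.1973 0.2416]
t 0.06 97 ax [0.4832 0.4841 0.4877 0.4925 0.4962] lat [0.1894 0.2485]
t 0.09 39 ax [0.483  0.4836 0.484  0.4872 0.4915] lat [0.1715 0.2654]
t 0.12 141 ax [0.4832 0.4858 0.4965 0.5066 0.5161] lat [0.169  0.2671]
t 0.15 102 ax [0.481  0.4878 0.4983 0.5088 0.5152] lat [0.1809 0.2558]
t 0.16 6 ax [0.4831 0.4835 0.4864 0.4934 0.5065] lat [0.1927 0.247 ]
rod c 0.5075595877880196 0.22100342722332564 [ 0.9951 -0.0993] [0.0993 0.9951]
```

```bash
python3 - <<'E'
from h import *
np.set_printoptions(precision=3,suppress=True)
D=np.load('/tmp/im.npz')
for n in 'st':
    w=D[n+'w'];x,y,z=w[...,0],w[...,1],w[...,2]
    for a in np.arange(.2,-.32,-.04):
        m=(z>.1)&(z<.5)&(x>.53)&(x<.72)&(y<a)&(y>a-.04)
        if m.sum()>3: print(n,'y %.2f..%.2f'%(a,a-.04),m.sum(),'xmin',np.sort(x[m])[:3],'zmax near',z[m&(x<np.nanmin(x[m])+.04)].max())
s=arm.observe();Rm=R.from_rotvec(s['ee_rot']).as_matrix();print(Rm)
t=np.array([.520,.170,.30]);print('d tool',Rm.T@(t-s['position']), 'yaw of tool y',np.degrees(np.arctan2(Rm[1,1],Rm[0,1])))
E
```

```text
s y 0.20..0.16 186 xmin [0.53  0.531 0.531] zmax near 0.1683036017465785
s y 0.16..0.12 21 xmin [0.531 0.531 0.531] zmax near 0.16639808474030085
s y 0.04..-0.00 777 xmin [0.629 0.631 0.631] zmax near 0.2345085990832269
s y -0.00..-0.04 611 xmin [0.621 0.621 0.621] zmax near 0.23460903673748956
s y -0.04..-0.08 350 xmin [0.623 0.623 0.623] zmax near 0.2332854948311596
s y -0.08..-0.12 126 xmin [0.653 0.655 0.656] zmax near 0.23261284477025423
s y -0.12..-0.16 518 xmin [0.639 0.639 0.64 ] zmax near 0.22580326282189514
s y -0.16..-0.20 119 xmin [0.64  0.641 0.641] zmax near 0.22611237433673495
t y 0.20..0.16 125 xmin [0.53 0.53 0.53] zmax near 0.1694461253123401
t y 0.16..0.12 71 xmin [0.53  0.53  0.531] zmax near 0.16661287258770843
t y 0.12..0.08 4 xmin [0.531 0.532 0.532] zmax near 0.1339955358919311
t y 0.04..-0.00 382 xmin [0.633 0.633 0.635] zmax near 0.23431134084196692
t y -0.00..-0.04 779 xmin [0.621 0.622 0.622] zmax near 0.23488294193391107
t y -0.04..-0.08 676 xmin [0.623 0.623 0.623] zmax near 0.2347637118348127
t y -0.08..-0.12 226 xmin [0.645 0.647 0.648] zmax near 0.23404930149973802
t y -0.12..-0.16 645 xmin [0.64  0.641 0.641] zmax near 0.22774591641658948
t y -0.16..-0.20 372 xmin [0.64  0.641 0.641] zmax near 0.22845728156713527
t y -0.20..-0.24 12 xmin [0.676 0.679 0.683] zmax near 0.17605963682581632
[[ 0.937  0.35  -0.001]
 [ 0.35  -0.937  0.001]
 [-0.    -0.001 -1.   ]]
d tool [ 0.547 -0.602 -0.062] yaw of tool y -69.50260209626929
```

Call:
{"name": "jog_arm", "arguments": {"moves": [[0.02,-0.02,-0.04,0],[0.533,-0.575,-0.063,-1.113],[0.533,-0.575,-0.063,-1.113],[0.533,-0.575,-0.063,-1.113],[0.533,-0.575,-0.063,-1.113],[0.533,-0.575,-0.063,-1.113],[0.533,-0.575,-0.063,-1.113],[0.533,-0.575,-0.063,-1.113],[0.533,-0.575,-0.063,-1.113],[0.533,-0.575,-0.063,-1.113],[0.533,-0.575,-0.063,-1.113],[0.533,-0.575,-0.063,-1.113],[0.533,-0.575,-0.063,-1.113],[0.533,-0.575,-0.063,-1.113],[0.533,-0.575,-0.063,-1.113],[0.533,-0.575,-0.063,-1.113],[0.533,-0.575,-0.063,-1.113],[0.533,-0.575,-0.063,-1.113]], "hand": 0.09}}

```text
clock: 2.35
position: [0.5168, 0.1388, 0.3009]
ee_rot: [2.331, 2.105, -0.0]
force: [0.0, -0.3, 0.5]
width: 0.979
gripper_force: 0.0
```

```bash
cat > m3.py <<'E'
from h import *
np.set_printoptions(precision=4,suppress=True)
t=grab('top');s=grab('scene');k=grab('wrist')
cv2.imwrite('pics/b.png',cv2.resize(np.hstack([t['color'],k['color']])[:,:,::-1],(800,300)))
np.savez('/tmp/im2.npz',tc=t['color'],tw=cloud(t),sc=s['color'],sw=cloud(s),wc=k['color'],ww=cloud(k))
o=arm.observe();Rm=R.from_rotvec(o['ee_rot']).as_matrix();p=o['position'];print(p,Rm)
for n,d in(('t',t),('s',s)):
    q=(cloud(d)-p)@Rm
    for z0 in np.arange(.02,-.30,-.02):
        m=(q[...,2]<z0)&(q[...,2]>z0-.02)&(abs(q[...,0])<.12)&(abs(q[...,1])<.16)
        if m.sum()>5:
            Q=q[m];print(n,'z %.2f'%z0,len(Q),'x',np.percentile(Q[:,0],[2,98]),'y',np.percentile(Q[:,1],[2,98]))
E
python3 m3.py
```

```text
[0.5168 0.1394 0.3008] [[ 0.1004  0.9949  0.0003]
 [ 0.9949 -0.1004 -0.0002]
 [-0.0001  0.0003 -1.    ]]
t z -0.06 20 x [0.0281 0.0344] y [-0.0623 -0.0482]
t z -0.08 260 x [-0.0028  0.0341] y [-0.0946 -0.0577]
t z -0.10 13 x [-0.0002  0.0328] y [-0.0917 -0.0671]
t z -0.14 19 x [0.026  0.0348] y [-0.05   -0.0416]
s z 0.02 38 x [-0.0096  0.0117] y [-0.0531  0.0539]
s z 0.00 108 x [-0.008   0.0121] y [-0.0627  0.0599]
s z -0.02 52 x [-0.0079  0.0121] y [-0.0513  0.0623]
s z -0.04 70 x [-0.0337  0.0367] y [-0.0866  0.0829]
s z -0.06 549 x [-0.02    0.0372] y [-0.0881  0.0806]
s z -0.08 1134 x [-0.0312  0.037 ] y [-0.0945  0.0919]
s z -0.10 284 x [-0.0211  0.0267] y [-0.0506  0.0142]
s z -0.12 191 x [-0.0211  0.0265] y [-0.0506  0.0127]
s z -0.14 490 x [-0.0334  0.0372] y [-0.0503  0.0095]
s z -0.16 238 x [-0.0187  0.0372] y [-0.0363  0.0182]
s z -0.18 308 x [-0.0196  0.0429] y [-0.0423  0.02  ]
s z -0.20 391 x [-0.0223  0.0416] y [-0.041   0.0207]
s z -0.22 359 x [-0.0163  0.0411] y [-0.0408  0.0168]
s z -0.24 401 x [-0.0176  0.0524] y [-0.0406  0.0175]
s z -0.26 441 x [-0.02    0.0439] y [-0.0405  0.0178]
s z -0.28 446 x [-0.0169  0.041 ] y [-0.0406  0.0171]
```

View pics/b.png

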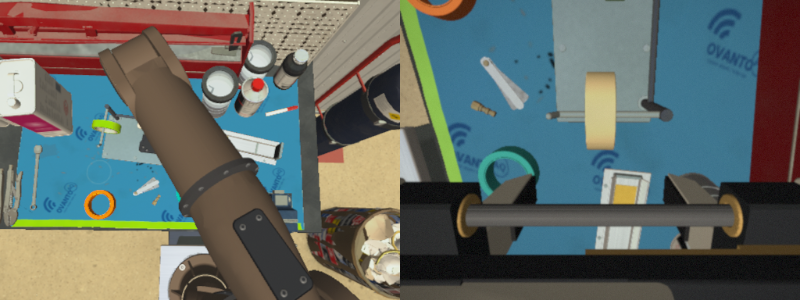

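The picture shows the gripper above the beige roll: in the wrist view (right half) the roll is at about (600,110), its rod runs (548,117)–(665,105), and the yellow lane end is at (625,190). The gripper body is ±95 mm along the closing line, so the can beside the lane's loading end matters.

```bash
cat > m4.py <<'E'
from h import *
np.set_printoptions(precision=4,suppress=True)
D=np.load('/tmp/im2.npz');D1=np.load('/tmp/im.npz')
w=D['tw'];print('elbow',np.nanmin(w[30:110,140:215].reshape(-1,3),0),np.nanmax(w[30:110,140:215].reshape(-1,3),0))
c=D['wc'];w=D['ww'];hsv=cv2.cvtColor(c,cv2.COLOR_RGB2HSV).astype(int);H,S=hsv[...,0],hsv[...,1]
v,u=np.mgrid[:384,:512]
m=(u>215)&(u<290)&(v>80)&(v<200)&(H>10)&(H<24)&(S>50)&(w[...,2]>.05)&(w[...,2]<.2)
P=w[m];a=np.deg2rad(-5.7);ax=np.array([np.cos(a),np.sin(a)]);lat=np.array([-ax[1],ax[0]])
s=P[:,:2]@ax;t=P[:,:2]@lat
print('roll',len(P),np.percentile(s,[2,98]),np.percentile(t,[2,98]),P[:,2].max())
k=P[:,2]>.15
A=np.c_[2*t,2*P[:,2],np.ones(len(t))][k];sol=np.linalg.lstsq(A,(t**2+P[:,2]**2)[k],rcond=None)[0];print('circle',sol[:2],np.sqrt(sol[2]+sol[:2]@sol[:2]))
for lo in(.12,.14,.155,.16):
  k=(P[:,2]>lo);
  if k.sum()>9: print(lo,np.percentile(s[k],[2,98]),np.percentile(t[k],[2,98]),'edge yaw',)
Q=P[P[:,2]>.15][:,:2]; r=cv2.minAreaRect((Q*1000).astype(np.float32));print(r)
# lane: joint fit in top view from floor/walls; lane frame guess
def lane(w,tag,um):
    x,y,z=w[...,0],w[...,1],w[...,2]
    yaw=np.deg2rad(-101.9);e=np.array([np.cos(yaw),np.sin(yaw)]);f=np.array([-e[1],e[0]]);o=np.array([.527,-.124])
    q=w[...,:2]-o;X=q@e;Y=q@f
    m=um&(abs(X)<.17)&(abs(Y)<.055)
    for lo,hi,n in((.03,.045,'walls'),(.06,.085,'stop')):
        k=m&(z>lo)&(z<hi)
        for sgn in(1,-1):
            kk=k&(Y*sgn>.012) if n=='walls' else k&(X>.12)
            if kk.sum()>20:
                print(tag,n,sgn,kk.sum(),'X',np.percentile(X[kk],[2,98]),'Y',np.percentile(Y[kk],[2,50,98]),'slope',np.degrees(np.polyfit(X[kk],Y[kk],1)[0]))
    return X,Y,m
for tag,cc,w in(('t',D1['tc'],D1['tw']),('s',D1['sc'],D1['sw']),('w',c,w)):
    hs=cv2.cvtColor(cc,cv2.COLOR_RGB2HSV).astype(int)
    X,Y,m=lane(w,tag,np.ones((384,512),bool))
    k=m&(hs[...,0]>18)&(hs[...,0]<32)&(hs[...,1]>120)&(w[...,2]<.03)
    if k.sum()>20: print(tag,'yellow',k.sum(),np.percentile(X[k],[2,98]),np.percentile(Y[k],[2,98]),np.median(w[k][:,2]))
# front can & hardener rims
w=D1['tw'];x,y,z=w[...,0],w[...,1],w[...,2]
for n,k in(('can',(z>.222)&(z<.245)&(x>.6)&(x<.74)&(y>-.1)&(y<.05)),('hard',(z>.1)&(z<.2)&(x>.62)&(x<.7)&(y<-.11)&(y>-.22))):
    P=w[k][:,:2];ce,r=cv2.minEnclosingCircle((P*1000).astype(np.float32));print(n,len(P),ce,r,P.min(0),P.max(0))
E
python3 m4.py
```

```text
elbow [ 0.4577  0.0889 -0.0019] [0.7947 0.385  0.7361]
roll 1497 [0.4854 0.519 ] [0.1753 0.2715] 0.16542655797443503
circle [0.2204 0.1158] 0.050606338388790834
0.12 [0.4854 0.519 ] [0.1753 0.2715] edge yaw
0.14 [0.4854 0.5191] [0.1771 0.2648] edge yaw
0.155 [0.4856 0.5191] [0.1887 0.2526] edge yaw
0.16 [0.4876 0.519 ] [0.1949 0.2019] edge yaw
((521.6026000976562, 169.4866485595703), (76.39486694335938, 35.49763870239258), 84.02603149414062)
t walls 1 378 X [-0.1497  0.1399] Y [0.0244 0.0316 0.0369] slope -0.13006127381498025
t walls -1 305 X [-0.1494  0.1442] Y [-0.0338 -0.0294 -0.0224] slope 0.31090581910270226
t stop 1 117 X [0.143  0.1562] Y [-0.0274 -0.0002  0.0286] slope -11.376357232652131
t stop -1 117 X [0.143  0.1562] Y [-0.0274 -0.0002  0.0286] slope -11.376357232652131
t yellow 387 [-0.1296 -0.0451] [-0.0215  0.022 ] 0.007570108916425776
s walls 1 276 X [-0.1541  0.1437] Y [0.0178 0.0308 0.0364] slope -0.6026859986643799
s walls -1 159 X [-0.1542  0.1482] Y [-0.0349 -0.0318 -0.016 ] slope 1.0227013505856466
s stop 1 91 X [0.1387 0.1543] Y [-0.0293 -0.0027  0.0263] slope 3.1264700003744283
s stop -1 91 X [0.1387 0.1543] Y [-0.0293 -0.0027  0.0263] slope 3.1264700003744283
s yellow 215 [-0.1303 -0.0467] [-0.0091  0.023 ] 0.006067353043177266
w walls 1 419 X [-0.1569 -0.0117] Y [0.0272 0.0318 0.0366] slope -0.06317729695094038
w walls -1 369 X [-0.1569 -0.0067] Y [-0.0337 -0.0295 -0.0245] slope 0.14497478244958276
w yellow 613 [-0.1312 -0.093 ] [-0.018   0.0218] 0.006570051776984974
can 1701 (681.5889892578125, -33.36631774902344) 60.268585205078125 [ 0.622  -0.0918] [0.7398 0.0265]
hard 828 (684.1859741210938, -158.12403869628906) 47.0502815246582 [ 0.6401 -0.2032] [ 0.7    -0.1112]
```

Call:
{"name": "jog_arm", "arguments": {"moves": [[-0.015,0.001,0.03,0],[-0.015,0.001,0.06,0],[-0.015,0.001,0.09,0],[-0.015,0.001,0.12,0],[-0.015,0.001,0.14,0],[-0.015,0.001,0.155,0],[-0.015,0.001,0.168,0],[-0.015,0.001,0.168,0],[-0.015,0.001,0.168,0]], "hand": 0.09}}

```text
clock: 3.62
position: [0.5167, 0.125, 0.1333]
ee_rot: [2.329, 2.107, 0.001]
force: [-0.2, 0.5, -0.8]
width: 0.981
gripper_force: 0.0
```

```bash
python3 - <<'E'
from h import *
k=grab('wrist');s=grab('scene')
cv2.imwrite('pics/c.png',cv2.resize(np.hstack([k['color'],s['color'][130:325,100:360].repeat(2,0).repeat(2,1)[:384,:512]])[:,:,::-1],(800,300)))
E
```

```text
(no output)
```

View pics/c.png

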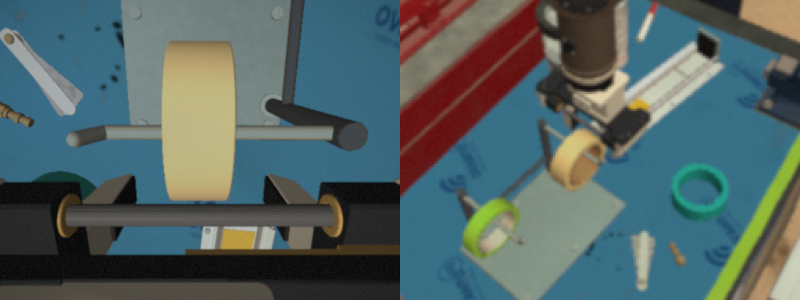

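The wrist view shows the roll (163–235, 40–200) centred between the fingers (135 and 265), with its near edge between the pads. I'll close on it.

Call:
{"name": "jog_arm", "arguments": {"moves": [[0,0,0,0],[0,0,0,0],[0,0,0,0],[0,0,0,0],[0,0,0,0],[0,0,0,0],[0,0,0,0],[0,0,0,0]], "hand": 0.02, "newtons": 50}}

```text
clock: 4.72
position: [0.5163, 0.1247, 0.1327]
ee_rot: [2.33, 2.107, -0.0]
force: [-0.2, -0.4, 0.4]
width: 0.381
gripper_force: 50.0
```

Call:
{"name": "jog_arm", "arguments": {"moves": [[0,0,-0.008,0],[0,0,-0.018,0],[0,0,-0.03,0],[0,0,-0.04,0],[0,0,-0.044,0],[0,0,-0.044,0]]}}

```text
clock: 5.48
position: [0.5164, 0.1247, 0.177]
ee_rot: [2.33, 2.107, 0.001]
force: [-0.4, -0.9, -0.9]
width: 0.383
gripper_force: 50.0
```

```bash
python3 - <<'E'
from h import *
k=grab('wrist');s=grab('scene')
cv2.imwrite('pics/d.png',cv2.resize(np.hstack([k['color'],s['color'][130:325,100:360].repeat(2,0).repeat(2,1)[:384,:512]])[:,:,::-1],(800,300)))
E
```

```text
(no output)
```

View pics/d.png

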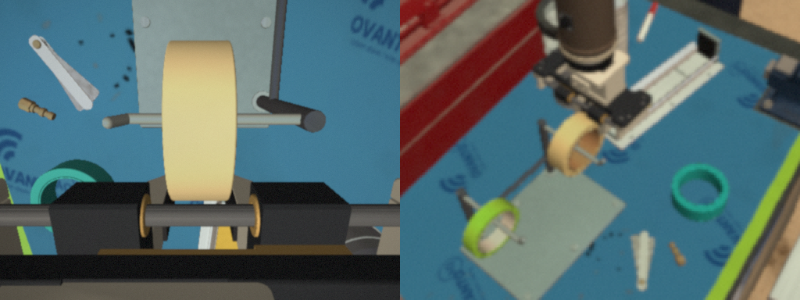

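The roll kept its place in the hand, at (163–236, 40–200) in the wrist view, and the rod now sits lower in the bore. Next I slide it off along the rod and raise it.

Call:
{"name": "jog_arm", "arguments": {"moves": [[0,-0.012,0,0],[0,-0.03,0,0],[0,-0.05,0,0],[0,-0.07,0,0],[0,-0.09,0,0],[0,-0.107,0,0],[0,-0.12,0,0],[0,-0.12,0,0],[0,-0.12,-0.03,0],[0,-0.12,-0.06,0],[0,-0.12,-0.08,0],[0,-0.12,-0.08,0]]}}

```text
clock: 7.08
position: [0.3983, 0.1371, 0.2578]
ee_rot: [2.329, 2.106, 0.005]
force: [0.2, 0.2, -1.9]
width: 0.384
gripper_force: 50.0
```

```bash
cat > geo.py <<'E'
from h import *
np.set_printoptions(precision=4,suppress=True)
yaw=np.deg2rad(-101.9);e=np.array([np.cos(yaw),np.sin(yaw)]);f=np.array([-e[1],e[0]]);o=np.array([.529,-.118])
def to(xl,yl,tcpz,ytool_yaw_deg):
    s=arm.observe();p=s['position'];Rm=R.from_rotvec(s['ee_rot']).as_matrix()
    t=np.r_[o+xl*e+yl*f,tcpz]
    cur=np.degrees(np.arctan2(Rm[1,1],Rm[0,1]))
    dyaw=(ytool_yaw_deg-cur+90)%180-90
    print('pos',p,'target',t,'tool shift',Rm.T@(t-p),'spin',-np.deg2rad(dyaw),'j',s['joints'])
E
python3 - <<'E'
from geo import *
to(-.024,-.003,.25,-11.9)
E
```

```text
pos [0.3983 0.1371 0.2578] target [ 0.531  -0.0939  0.25  ] tool shift [-0.2164  0.1553  0.008 ] spin 0.1068520540803612 j [ 0.1822  0.1445 -0.7038  1.9628  0.1075  1.0675 -0.6689]
```

Call:
{"name": "jog_arm", "arguments": {"moves": [[-0.03,0,0,0],[-0.07,0,0,0],[-0.11,0.03,0,0.05],[-0.15,0.07,0.0,0.107],[-0.18,0.11,0.004,0.107],[-0.205,0.14,0.008,0.107],[-0.216,0.155,0.008,0.107],[-0.216,0.155,0.008,0.107],[-0.216,0.155,0.008,0.107]]}}

```text
clock: 8.2
position: [0.5288, -0.0922, 0.2485]
ee_rot: [-2.437, -1.981, 0.0]
force: [0.2, 0.3, -1.4]
width: 0.383
gripper_force: 50.0
```

```bash
cat > m5.py <<'E'
from geo import *
k=grab('wrist');s=grab('scene');t=grab('top')
cv2.imwrite('pics/e.png',cv2.resize(np.hstack([k['color'],s['color'][80:275,160:420].repeat(2,0).repeat(2,1)[:384,:512]])[:,:,::-1],(800,300)))
for tag,d in (('w',k),('s',s),('t',t)):
    w=cloud(d);q=w[...,:2]-o;X=q@e;Y=q@f;z=w[...,2];hs=cv2.cvtColor(d['color'],cv2.COLOR_RGB2HSV).astype(int);H,S=hs[...,0],hs[...,1]
    k_=(abs(X)<.17)&(abs(Y)<.05)&(z<.03)&(H>18)&(H<32)&(S>120)
    if k_.sum()>20: print(tag,'yellow',k_.sum(),np.percentile(X[k_],[2,98]),np.percentile(Y[k_],[2,98]))
    for lo,hi in((-.05,-.01),(.01,.05)):
        k_=(abs(X)<.15)&(Y>lo)&(Y<hi)&(z>.03)&(z<.044)&(S<70)
        if k_.sum()>20: print(tag,'wall',k_.sum(),np.percentile(X[k_],[2,98]),np.percentile(Y[k_],[2,50,98]),'slope',np.degrees(np.polyfit(X[k_],Y[k_],1)[0]))
    k_=(abs(X)<.2)&(abs(Y)<.06)&(z>.12)&(z<.25)&(H>10)&(H<24)&(S>60)
    if k_.sum()>20: print(tag,'roll',k_.sum(),np.percentile(X[k_],[2,98]),np.percentile(Y[k_],[2,98]),np.percentile(z[k_],[2,98]))
to(-.024,-.003,.1285,-11.9)
E
python3 m5.py
```

```text
w wall 119 [-0.1497  0.1492] [-0.0341 -0.0263 -0.0103] slope 1.9241540184657948
w wall 128 [-0.1497  0.1491] [0.0109 0.0285 0.0358] slope -2.1644468750522567
w roll 336 [-0.1209 -0.0363] [-0.0215  0.0125] [0.2405 0.2499]
s yellow 212 [-0.1235 -0.0409] [-0.0097  0.0225]
s wall 142 [-0.145   0.1481] [-0.0363 -0.0328 -0.0189] slope 0.7470762102212242
s wall 258 [-0.1448  0.1475] [0.0191 0.0301 0.0359] slope -0.46156743626956936
s roll 488 [-0.1226 -0.0306] [-0.0249  0.012 ] [0.1864 0.2487]
t yellow 386 [-0.1233 -0.0384] [-0.0226  0.0211]
t wall 147 [-0.147   0.1183] [-0.0343 -0.0308 -0.0257] slope 0.08720741611541534
t wall 77 [-0.1478  0.0925] [0.0248 0.0308 0.0361] slope -0.24699929767841078
t roll 221 [-0.1194 -0.0525] [-0.024   0.0025] [0.1855 0.2484]
pos [ 0.529  -0.0926  0.249 ] target [ 0.531  -0.0939  0.1285] tool shift [-0.0008  0.0022  0.1205] spin 0.002106771705838705 j [ 0.4513  0.3295 -0.4909  1.7407  0.1711  1.1136 -0.2987]
```

View pics/e.png

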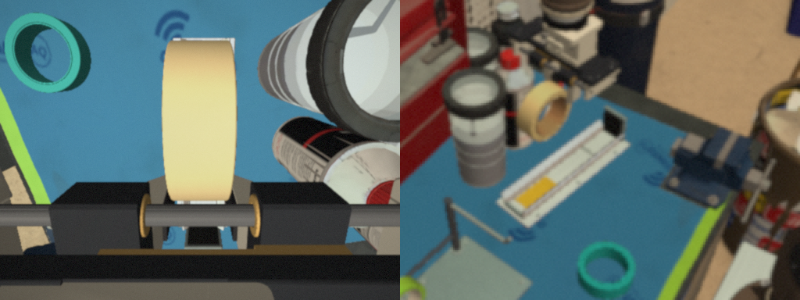

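The carried roll (163–237, 40–200 in the wrist view) is lined up with the lane beneath it. The can's dark lid at (375,70) is close to the gripper's right end, so I descend shifted slightly toward the stop.

Call:
{"name": "jog_arm", "arguments": {"moves": [[-0.007,0.002,0.0,0.002],[-0.007,0.002,0.03,0.002],[-0.007,0.002,0.06,0.002],[-0.007,0.002,0.09,0.002],[-0.007,0.002,0.115,0.002],[-0.007,0.002,0.135,0.002],[-0.007,0.002,0.145,0.002],[-0.007,0.002,0.145,0.002]]}}

```text
clock: 9.35
position: [0.5298, -0.1011, 0.1035]
ee_rot: [-2.441, -1.977, 0.001]
force: [-0.4, 0.8, -1.5]
width: 0.38
gripper_force: 50.0
```

```bash
python3 - <<'E'
from geo import *
s=grab('scene');t=grab('top')
for tag,d in(('s',s),('t',t)):
    w=cloud(d);q=w[...,:2]-o;X=q@e;Y=q@f;z=w[...,2];hs=cv2.cvtColor(d['color'],cv2.COLOR_RGB2HSV).astype(int);H,S,V=hs[...,0],hs[...,1],hs[...,2]
    k=(X>-.15)&(X<0)&(abs(Y)<.04)&(z>.012)&(z<.20)&(H>10)&(H<24)&(S>60)&(S<150)
    print(tag,k.sum(),np.percentile(X[k],[2,98]),np.percentile(Y[k],[2,50,98]),np.percentile(z[k],[0,2,98,100]))
to(-.018,-.003,.077,-11.9);S_=arm.observe();print(S_['force'],(S_['position'][:2]-o)@e,(S_['position'][:2]-o)@f)
cv2.imwrite('pics/f.png',np.hstack([x['color'][a:a+150,b:b+200].repeat(2,0).repeat(2,1) for x,a,b in((s,130,170),(t,90,200))])[:,:,::-1])
E
```

```text
s 757 [-0.1137 -0.0192] [-0.0319 -0.0094  0.0269] [0.0129 0.0314 0.1925 0.1998]
t 290 [-0.1116 -0.0451] [-0.0264 -0.0133  0.014 ] [0.0272 0.0279 0.1411 0.1862]
pos [ 0.5306 -0.101   0.1045] target [ 0.5298 -0.0998  0.077 ] tool shift [ 0.0011 -0.0011  0.0275] spin -0.00142312561017471 j [ 0.4124  0.4924 -0.439   1.9042  0.2829  0.8045 -0.3877]
[ 0.4387  0.2335 -1.34  ] -0.016944622672978332 -0.001973141729566074
```

View pics/f.png

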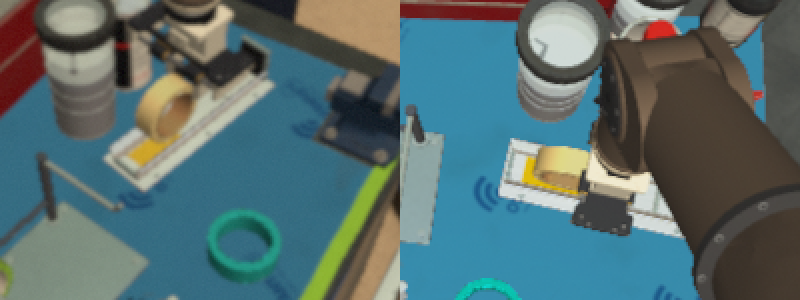

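The scene crop shows the roll (165,105) upright just above the yellow patch (150,155), clear of the can. I'll lower it to the floor.

Call:
{"name": "jog_arm", "arguments": {"moves": [[0,-0.001,0.008,0],[0,-0.001,0.016,0],[0,-0.001,0.022,0],[0,-0.001,0.026,0],[0,-0.001,0.027,0],[0,-0.001,0.027,0]]}}

```text
clock: 10.2
position: [0.5292, -0.1007, 0.0767]
ee_rot: [2.441, 1.978, 0.0]
force: [-0.1, -0.0, -1.3]
width: 0.383
gripper_force: 50.0
```

Call:
{"name": "jog_arm", "arguments": {"moves": [[0,0,0.001,0],[0,0,0.001,0],[0,0,0.002,0],[0,0,0.002,0]]}}

```text
clock: 10.7
position: [0.5294, -0.1015, 0.0757]
ee_rot: [2.44, 1.976, -0.0]
force: [-3.4, -3.1, 12.6]
width: 0.385
gripper_force: 50.0
```

Call:
{"name": "jog_arm", "arguments": {"moves": [[0,0,-0.0015,0],[0,0,-0.0015,0]]}}

```text
clock: 10.95
position: [0.5291, -0.1006, 0.0762]
ee_rot: [2.441, 1.978, 0.0]
force: [0.1, -1.3, -0.0]
width: 0.386
gripper_force: 50.0
```

Call:
{"name": "jog_arm", "arguments": {"moves": [[0,0,0,0],[0,0,0,0],[0,0,0,0],[0,0,0,0],[0,0,0,0],[0,0,0,0]], "hand": 0.065}}

```text
clock: 11.7
position: [0.5291, -0.1007, 0.0762]
ee_rot: [2.441, 1.977, -0.0]
force: [0.6, -0.1, 0.1]
width: 0.708
gripper_force: 0.0
```

```bash
cat > roll.py <<'E'
from geo import *
def roll(d,tag):
    w=cloud(d);q=w[...,:2]-o;X=q@e;Y=q@f;z=w[...,2];hs=cv2.cvtColor(d['color'],cv2.COLOR_RGB2HSV).astype(int);H,S=hs[...,0],hs[...,1]
    k=(abs(X)<.17)&(abs(Y)<.03)&(z>.042)&(z<.125)&(H>10)&(H<24)&(S>60)&(S<150)
    print(tag,k.sum(),'X',np.percentile(X[k],[2,98]),'Y',np.percentile(Y[k],[2,50,98]),'z',np.percentile(z[k],[2,98]))
def look(name=None,a=130,b=170,a2=90,b2=200):
    s=grab('scene');t=grab('top');roll(s,'s');roll(t,'t')
    if name: cv2.imwrite(f'pics/{name}.png',np.hstack([x['color'][a:a+150,b:b+200].repeat(2,0).repeat(2,1) for x,a,b in((s,a,b),(t,a2,b2))])[:,:,::-1])
    S_=arm.observe();P=S_['position'];print(S_['clock'],'TCP lane',(P[:2]-o)@e,(P[:2]-o)@f,P[2],S_['force'])
E
python3 -c "
from roll import *
look()"
```

```text
s 400 X [-0.1138 -0.0126] Y [-0.0224 -0.012   0.0131] z [0.0439 0.1085]
t 136 X [-0.1111 -0.0557] Y [-0.0215 -0.0101  0.0125] z [0.0483 0.1036]
11.8 TCP lane -0.016906591157058216 -0.003455632180964661 0.07623794407005907 [ 0.0638 -0.1058 -1.0469]
```

The roll stands free at lane X about −63 mm, on the yellow, with its top at 0.109 m. I'll withdraw upward, then go behind it with the gripper closed and turned along the lane.

Call:
{"name": "jog_arm", "arguments": {"moves": [[0,0,-0.01,0],[0,0,-0.03,0],[0,0,-0.06,0],[0,0,-0.09,0],[0,0,-0.115,0],[0,0,-0.13,0],[0,0,-0.13,0]]}}

```text
clock: 12.68
position: [0.5296, -0.1008, 0.2072]
ee_rot: [2.44, 1.976, 0.002]
force: [0.1, 0.1, -0.4]
width: 0.713
gripper_force: 0.0
```

Call:
{"name": "jog_arm", "arguments": {"moves": [[0.02,0,0,0.18],[0.05,0.001,0,0.36],[0.08,0.002,0,0.54],[0.11,0.003,0,0.72],[0.135,0.003,0,0.9],[0.135,0.003,0,1.08],[0.135,0.003,0,1.26],[0.135,0.003,0,1.44],[0.135,0.003,0,1.571],[0.135,0.003,0,1.571],[0.135,0.003,0,1.571]], "hand": 0.0, "newtons": 20}}

```text
clock: 14.05
position: [0.5597, 0.0307, 0.2056]
ee_rot: [3.125, -0.323, -0.002]
force: [-0.3, 0.0, 0.3]
width: 0.006
gripper_force: 0.0
```

```bash
python3 -c "
from roll import *
look('g')
to(-.152,0,.073,-101.9)
q=(cloud(grab('scene'))-arm.observe()['position'])@R.from_rotvec(arm.observe()['ee_rot']).as_matrix()
m=(q[...,2]>-.045)&(q[...,2]<.02)&(abs(q[...,0])<.06)&(abs(q[...,1])<.09)
print(m.sum(),np.percentile(q[m],[2,98],axis=0))
"
```

```text
s 398 X [-0.1142 -0.0145] Y [-0.0226 -0.0125  0.0135] z [0.0435 0.1091]Traceback (most recent call last):
  File "<string>", line 3, in <module>
    look('g')
    ~~~~^^^^^
  File "roll.py", line 7, in look
    s=grab('scene');t=grab('top');roll(s,'s');roll(t,'t')
                                              ~~~~^^^^^^^
  File "roll.py", line 5, in roll
    print(tag,k.sum(),'X',np.percentile(X[k],[2,98]),'Y',np.percentile(Y[k],[2,50,98]),'z',np.percentile(z[k],[2,98]))
                          ~~~~~~~~~~~~~^^^^^^^^^^^^^
    return _quantile_unchecked(
        a, q, axis, out, overwrite_input, method, keepdims, weights)
    return _ureduce(a,
                    func=_quantile_ureduce_func,
    ...<5 lines>...
                    overwrite_input=overwrite_input,
                    method=method)
    r = func(a, **kwargs)
    result = _quantile(arr,
                       quantiles=q,
    ...<2 lines>...
                       out=out,
                       weights=wgt)
    slices_having_nans = np.isnan(arr[-1, ...])
                                  ~~~^^^^^^^^^
IndexError: index -1 is out of bounds for axis 0 with size 0
```

```bash
sed -i 's/    print(tag,k.sum/    if k.sum()>10: print(tag,k.sum/' roll.py; python3 -c "
from roll import *
to(-.152,-.003,.073,-101.9)
d=grab('scene');q=(cloud(d)-arm.observe()['position'])@R.from_rotvec(arm.observe()['ee_rot']).as_matrix()
for a,b in((-.01,.014),(-.04,-.01)):
  m=(q[...,2]>a)&(q[...,2]<b)&(abs(q[...,0])<.06)&(abs(q[...,1])<.09)
  print(m.sum(),np.percentile(q[m],[2,98],axis=0))
"
```

```text
pos [0.5599 0.0307 0.2059] target [0.5574 0.0314 0.073 ] tool shift [-0.0025 -0.0002  0.1329] spin 0.00025100928795111684 j [-0.0194  0.3704 -0.1745  1.7623  0.074   1.0158 -1.9996]
46 [[-0.0114 -0.0178 -0.0089]
 [ 0.0076  0.0166  0.0116]]
71 [[-0.0123 -0.0202 -0.0349]
 [ 0.0083  0.0166 -0.0102]]
```

Call:
{"name": "jog_arm", "arguments": {"moves": [[-0.0025,0,0.03,0],[-0.0025,0,0.06,0],[-0.0025,0,0.09,0],[-0.0025,0,0.115,0],[-0.0025,0,0.133,0],[-0.0025,0,0.133,0],[-0.0025,0.006,0.133,0],[-0.0025,0.012,0.133,0],[-0.0025,0.018,0.133,0],[-0.0025,0.024,0.133,0],[-0.0025,0.03,0.133,0]]}}

```text
clock: 15.58
position: [0.5514, 0.0014, 0.0734]
ee_rot: [-3.124, 0.328, -0.001]
force: [-0.1, -0.4, -0.1]
width: 0.012
gripper_force: 0.1
```

```bash
python3 -c "
from roll import *
look('g')"
```

```text
s 279 X [-0.1378 -0.0086] Y [-0.0233 -0.0181  0.0065] z [0.043  0.1085]
15.675 TCP lane -0.1208632289459246 -0.002849779554942677 0.0732109198933413 [0.5962 0.3603 0.48  ]
```

View pics/g.png

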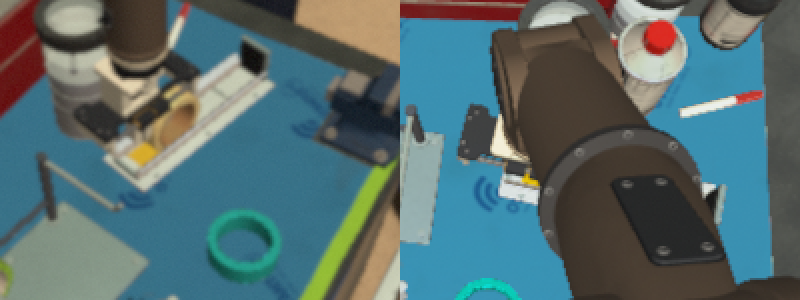

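The closed fingers are behind the upright roll (175,120 in the scene crop), and it has started rolling, with its leading edge at X −9 mm. I'll keep pushing.

Call:
{"name": "jog_arm", "arguments": {"moves": [[0,0.006,0,0],[0,0.012,0,0],[0,0.019,0,0],[0,0.026,0,0],[0,0.033,0,0],[0,0.04,0,0],[0,0.047,0,0],[0,0.054,0,0],[0,0.061,0,0],[0,0.068,0,0],[0,0.075,0,0],[0,0.082,0,0],[0,0.089,0,0],[0,0.095,0,0],[0,0.1,0,0],[0,0.105,0,0],[0,0.11,0,0]]}}

```text
clock: 17.8
position: [0.5285, -0.1059, 0.0732]
ee_rot: [-3.124, 0.328, -0.0]
force: [-0.5, 0.0, -0.4]
width: 0.005
gripper_force: 0.0
```

```bash
python3 -c "
from roll import *
look()"
```

```text
s 262 X [-0.0269  0.1486] Y [-0.0237 -0.0181  0.0104] z [0.043  0.1096]
17.9 TCP lane -0.011180444432437495 -0.003020584644486894 0.07321646207378024 [ 0.353  -0.5509 -0.755 ]
```

Call:
{"name": "jog_arm", "arguments": {"moves": [[0,0.006,0,0],[0,0.012,0,0],[0,0.018,0,0],[0,0.024,0,0],[0,0.029,0,0],[0,0.033,0,0],[0,0.036,0,0],[0,0.036,0,0]]}}

```text
clock: 18.9
position: [0.5208, -0.1414, 0.073]
ee_rot: [3.124, -0.329, -0.001]
force: [0.0, 0.4, -1.1]
width: 0.006
gripper_force: 0.0
```

```bash
python3 -c "
from roll import *
look()"
```

```text
s 263 X [0.0102 0.1473] Y [-0.0243 -0.0192  0.0049] z [0.0427 0.1086]
t 13 X [0.0366 0.078 ] Y [-0.0236 -0.0222 -0.0141] z [0.0513 0.1039]
19.0 TCP lane 0.024074711892150043 -0.003133752298190174 0.073155190838128 [-0.3627  0.3377  0.3351]
```

Call:
{"name": "jog_arm", "arguments": {"moves": [[0,0.002,0,0],[0,0.003,0,0],[0,0.004,0,0],[0,0.004,0,0]]}}

```text
clock: 19.5
position: [0.5202, -0.1449, 0.0732]
ee_rot: [3.124, -0.328, 0.0]
force: [0.1, -0.3, -0.4]
width: 0.003
gripper_force: 0.0
```

Call:
{"name": "jog_arm", "arguments": {"moves": [[0,0.001,0,0],[0,0.002,0,0],[0,0.003,0,0],[0,0.003,0,0]]}}

```text
clock: 20.0
position: [0.5196, -0.1477, 0.0732]
ee_rot: [-3.124, 0.328, -0.0]
force: [-0.7, 0.3, 0.0]
width: 0.004
gripper_force: 0.1
```

Call:
{"name": "jog_arm", "arguments": {"moves": [[0,0.001,0,0],[0,0.002,0,0],[0,0.003,0,0],[0,0.003,0,0]]}}

```text
clock: 20.5
position: [0.5198, -0.1484, 0.0734]
ee_rot: [-3.122, 0.325, -0.001]
force: [1.5, 8.3, 2.0]
width: 0.002
gripper_force: 4.2
```

```bash
python3 -c "
from roll import *
look('h')"
```

```text
s 255 X [0.0145 0.1484] Y [-0.0246 -0.0193  0.0036] z [0.043  0.1078]
20.6 TCP lane 0.03162454766263422 -0.002821644199571483 0.07336276986160338 [2.1882 8.3681 0.4438]
```

View pics/h.png

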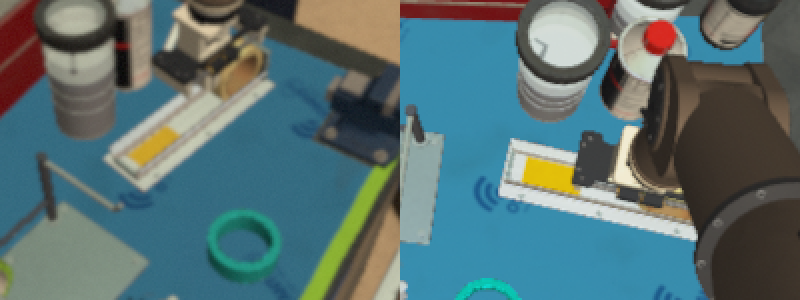

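The scene crop shows the roll upright against the stop at (240,70), and the push now meets a firm 8 N, so it is home. I'll back off and lift clear.

Call:
{"name": "jog_arm", "arguments": {"moves": [[0,-0.003,0,0],[0,-0.008,0,0],[0,-0.016,0,0],[0,-0.03,0,0],[0,-0.05,0,0],[0,-0.07,0,0],[0,-0.09,-0.02,0],[0,-0.1,-0.05,0],[0,-0.1,-0.09,0],[0,-0.1,-0.14,0],[0,-0.1,-0.18,0],[-0.06,-0.1,-0.2,0],[-0.12,-0.1,-0.2,0],[-0.16,-0.08,-0.2,0],[-0.16,-0.08,-0.2,0]]}}

```text
clock: 22.48
position: [0.3765, -0.0389, 0.2734]
ee_rot: [3.123, -0.328, -0.0]
force: [0.9, 0.3, 0.1]
width: 0.005
gripper_force: 0.0
```

```bash
python3 - <<'E'
from roll import *
s=grab('scene');t=grab('top');roll(s,'s');roll(t,'t')
cv2.imwrite('pics/i.png',np.hstack([s['color'],t['color']])[:,:,::-1][::1]);im=cv2.imread('pics/i.png')
cv2.imwrite('pics/i.png',cv2.resize(im[60:330],(800,211)))
print(arm.observe()['position'],arm.observe()['force'])
E
```

```text
s 132 X [0.0427 0.0597] Y [-0.0232 -0.0099  0.0101] z [0.0452 0.0916]
[ 0.3796 -0.0385  0.2737] [-0.1127 -0.458  -0.5925]
```

View pics/i.png

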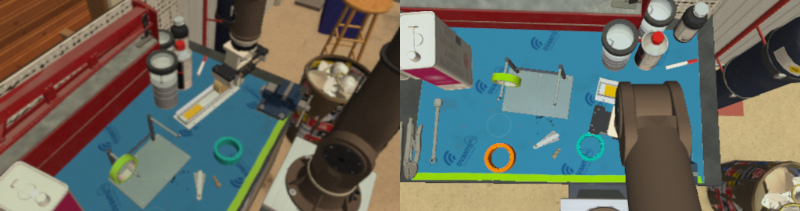

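The arm hides the roll in both views, so I move it aside and measure.

Call:
{"name": "jog_arm", "arguments": {"moves": [[0,-0.05,-0.02,0],[0,-0.1,-0.04,0],[0,-0.15,-0.04,0],[0,-0.2,-0.04,0],[0,-0.24,-0.04,0],[0,-0.24,-0.04,0],[0,-0.24,-0.04,0]]}}

```text
clock: 23.45
position: [0.4293, 0.1958, 0.3127]
ee_rot: [3.124, -0.327, -0.002]
force: [-1.3, -1.1, 0.4]
width: 0.007
gripper_force: 0.0
```

```bash
python3 - <<'E'
from roll import *
s=grab('scene');t=grab('top');roll(s,'s');roll(t,'t');w=grab('wrist')
roll(w,'w');print(arm.observe()['clock'])
E
```

```text
s 302 X [0.0441 0.1469] Y [-0.0243 -0.0174  0.0075] z [0.0435 0.1093]
t 239 X [0.0463 0.1492] Y [-0.0229 -0.0115  0.0112] z [0.046  0.1028]
23.6
```

```bash
python3 -c "
from cell import arm
print(arm.sign_off())"
```

```text
the job is handed in; nothing more can be done
None
```

The beige tape was lifted off its hook, set upright on the yellow end and released, then rolled over the rib until it sat against the end stop (centre measured at about 96–98 mm along the lane, home being 98 mm). The green tape is still hanging, the last pictures show nothing else disturbed, and the job was handed in at 23.6 s.

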